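# Pin the carving sled at its station

### The job

Slide the sled that carries the carved panel along its rails until the hole in its steel index strip lies under the hole of the grey clevis bracket, and lock it there with the long locking pin, the one with the cylindrical knob: through bracket and strip, pressed fully home past the spring catch until its collar sits on the bracket, and let go. Leave the round-knobbed pin in the rack, and do not disturb the mallet, the flask or the sharpening stone.

Things in the scene. Friction and masses are not known exactly. Their poses are not given: they have to be found in the camera images.
- fixture: Carving fixture screwed to the bench: wooden bed, fixture x -90 to +70 mm, y -220 to +180 mm, with two steel rails along y on which the sled slides, and a grey steel clevis bracket at its +x side, between whose two jaws the sled's index strip passes. Origin on the bench surface, z up. Sled moves only along fixture y.
- clevis_hole (a point): Centre of the mouth of the 18 mm vertical hole in the clevis' upper jaw, at its top face, 81 mm above the bench, fixture x +85, y 0. Upper jaw is 35 mm thick, reaches 24 mm from the hole towards the sled, 35 mm either way along y. Lower jaw: top 27 mm above the bench, coaxial 19 mm through hole. Axes as the fixture's.
- spring_catch (a point): On the hole's axis inside the lower jaw, 21 mm above the bench: two sprung balls catch the pin here. Dropped in by its weight alone the pin stops about 7 to 13 mm short of home; a straight downward push of roughly 6 to 22 N drives it past the balls, which then hold it by friction.
- end_board (a point): On the sled: centre of the outer (fixture -y) face of its upright wooden end board, 115 mm wide (x), 18 mm thick, 42 to 98 mm above the bench; this point 70 mm. Pushing the face along fixture +y slides the sled (friction 3 to 5 N, stays where it is left, 115 mm from stop to stop). Sled 220 mm long (y), carved panel fixed on it.
- strip_nominal (a point): On the sled's steel index strip (250 x 44 x 12 mm, clamped to the sled's +x side), its top face, 42 mm above the bench, 105 mm from the end board's outer face along y. Its only hole, 19 mm, lies here give or take 12 mm along y: the setting differs each time, no reading tells it and the upper jaw hides it near the end: find it by feel. It starts 20 to 85 mm short (-y) of the clevis.
- pin_knob (a point): Centre of the locking pin's cylindrical wooden knob, 28 mm across, 42 mm tall. Below it a steel collar, 36 mm across, 6 mm thick (underside 27 mm below this point). 80 to 170 g. Hangs upright by its collar in the rack. z along the pin, up. Standing in the upper jaw on the strip this point is about 144 mm above the bench, home 108 mm.
- pin_tip (a point): Lower end of the locking pin: steel shank 16 mm across, 75 mm long below the collar, last 8 mm tapered to 9 mm; 102 mm below the knob's centre, 6 mm above the bench when home. Stood loose in the upper jaw the pin rests and slides on the strip and drops into its hole by its own weight when that comes under it, which blocks the sled.
- rack: Wooden pin rack fixed on the bench, 90 mm (its x) by 140 mm (its y), top 95 mm above the bench, with two 22 mm holes at y -34 and +34 mm in which the two pins hang by their collars, shanks in the open below. Origin under its centre on the bench. Which pin is in which place varies.
- spare_knob (a point): Centre of the ball-shaped knob, 38 mm across, of the other pin: shank thicker (20 mm) and shorter (45 mm), does not fit the clevis; hangs in the other rack place, to be left there.
- mallet_mid (a point): wooden carver's mallet lying on the bench, 250 mm long; middle of its length. Bystander, to be left alone.
- stone_mid (a point): grey sharpening stone 70 x 160 x 25 mm; its centre. Bystander, to be left alone.
- flask_mid (a point): dark steel drinking flask 66 mm across, 200 mm tall, standing; its centre. Bystander, to be left alone.
There are look-alikes about, which are no part of the job. Leave any green or red look-alike of the part that bears pin_knob alone.

How it is judged:
By the outcome, as a careful person would: the job done as asked, in the order asked, and still so for the second after the job is handed in, with the robot touching nothing.
It also fails if it takes over 64 s, if anything falls off the work surface, if the arm or the gripper's body presses on something with over 40 N, if the wrist force passes 120 N, or if a joint passes its speed limit or range.

### The arm

A 6-joint arm with a two-finger parallel gripper is mounted at the origin on the work surface. World frame = base frame: x ahead of the robot, y to its left, z up, the work surface at z = 0. Lengths are in m, angles in degrees, forces in N, time in s.
With the tool pointing down it reaches from about 0.375 to 0.75 m from the base axis. Payload 9 kg.
Tool frame: the origin (TCP) lies where the fingers leave the gripper's body, on its centre line; the fingertips stand 73 mm ahead of it and the grasp point (between the pads) lies 54 mm ahead of it (robot.tip_reach is the distance from the TCP to the fingertips, in m); z points along the fingers, y is the direction in which the jaws open and shut (so a half turn about z gives the same grasp; the last joint's range is limited). The gripper opens to 85 mm and grips with 20 to 120 N. Pads are 22 mm wide; open, the fingers measure 114 mm over their backs; the gripper's body (76 mm by 85 mm) begins 54 mm behind the grasp point. The pads swing forward as they close: fully open they stand 13 mm farther back than shut.
Start: joints at [-80.713, 5.964, 5.575, 89.605, 0, 77.527], TCP at [0.222, -0.557, 0.304] pointing down, gripper open.
Joint ranges: [-171.21, 171.21], [-48.23, 106.86], [-62.78, 66.21], [-105.2, 120.99], [-86.42, 89.51], [-180, 180]. Speed limits (degrees/s): [127.2, 127.2, 147.25, 180, 180, 180].

### API

Orientations are given as [roll, pitch, yaw] about the fixed x, y, z axes, in that order (R = Rz(yaw) Ry(pitch) Rx(roll)).
In Python, from plant import robot gives the robot as it stands. Calls block until the motion is done:
- robot.move_pose(position, orientation): joint-space move of the TCP to a pose.
- robot.line_to(position, vel=0.15, rotation=None, guard=None): straight line of the TCP; rotation=None keeps the orientation; vel is the mean speed in m/s. With guard (N) it stops when the force on the tool has changed by that much, and returns True; else False.
- robot.goto_joints(angles): joint-space move.
- robot.set_gripper(opening): finger opening in m; the grip force is fixed at half the most; returns when the fingers have stopped.
- robot.pause(seconds).
- robot.ik(position, orientation): joint angles nearest the present ones, or None.
- robot.observe(): the state.
- robot.grab_frame(name): name is "scene" or "top" or "wrist"; returns the picture (420x560x3 uint8, blue, green, red); there is no depth.
- robot.get_calibration(name): a dict with "vertical_fov" (degrees; the focal length in pixels is half the picture's height over the tangent of half this angle, whatever the lens; pixels are square), "cx", "cy" (the principal point, pixels), "rvec" (rotation vector, rad) and "tvec" (3), from world to camera coordinates, as OpenCV has them. Camera axes: x right, y down, z forward; pixel columns grow to the right and rows downward; lengths in m; the calibration is good to about 2 mm. A picture is of the moment at which its call begins: read the wrist's pose just before it. get_calibration takes no time and is no camera call; for the wrist camera it gives the pose at the moment of the call.
A pose or a line that the arm cannot do raises robot.IKError and nothing moves.
- robot.job_done(): hands the job in, once; it reports no verdict.
The state is a dict: "time": time; "q": joint angles; "qvel": joint speeds; "joint_torque": joint torques, N m; "tool_pos": TCP position; "tcp_rot": TCP orientation; "ft_force": force on the tool from outside, world axes, zero at the start; "torque": the same for the moment, N m; "gripper_width": finger opening in m.
Only numpy, scipy, OpenCV 4.12 (cv2) and the standard library are available. Lean on these libraries where they do the work, as an engineer would, in place of code of your own. Each camera call takes 0.05 s, during which the arm holds its last target. There are 200 camera calls.

## Working session

There is one attempt and no reset: what is moved stays moved. The work goes in short steps, each a Python script; the robot and the scene stay as the last script left them, time stands still between calls to the robot, and variables do not carry over. Pictures are saved under pics/ and viewed, about 8 in all and at most 12, crops included, and the job is handed in when it is done.

```bash
ls; mkdir -p pics
python3 - <<'E'
from plant import robot
import cv2,numpy as np
for n in("scene","top"):
    cv2.imwrite(f"pics/{n}0.png",robot.grab_frame(n)); c=robot.get_calibration(n); print(n,c)
a=cv2.imread("pics/scene0.png");b=cv2.imread("pics/top0.png")
cv2.imwrite("pics/t0.png",cv2.resize(b,(800,600),interpolation=cv2.INTER_CUBIC))
cv2.imwrite("pics/s0.png",cv2.resize(a,(800,600),interpolation=cv2.INTER_CUBIC))
print(robot.observe())
E
```

```text
pics
scene {'vertical_fov': 49.48255552825885, 'cx': 275.59006049515733, 'cy': 210.2681021949036, 'rvec': array([ 1.97483778,  1.35847415, -0.56945778]), 'tvec': array([-0.19664039, -0.26861627,  1.56863854])}
top {'vertical_fov': 47.17814548166388, 'cx': 287.78685101518613, 'cy': 210.23039067491007, 'rvec': array([ 2.14670424, -2.10063375,  0.16038652]), 'tvec': array([0.01832025, 0.50806375, 1.48771632])}
{'time': 0.1, 'q': array([-8.07122026e+01,  5.99455770e+00,  5.53170957e+00,  8.96041940e+01,
        1.40361453e-03,  7.75276907e+01]), 'qvel': array([ 0.03489308, -0.0766591 ,  0.10873519,  0.08650363, -0.07297659,
        0.0626663 ]), 'joint_torque': array([ 5.44834358e-03, -5.58205533e+01,  5.04720354e+01,  1.33298148e-02,
       -3.44270438e-04,  2.23661324e-06]), 'tool_pos': array([ 0.2224221 , -0.55702641,  0.30320843]), 'tcp_rot': array([-1.79934843e+02, -1.58494147e-02,  2.17600969e+01]), 'ft_force': array([-0.00094047, -0.4282296 ,  0.63267615]), 'torque': array([-0.03559695,  0.02055915,  0.03392808]), 'gripper_width': 0.08544352002698685}
```

View pics/t0.png

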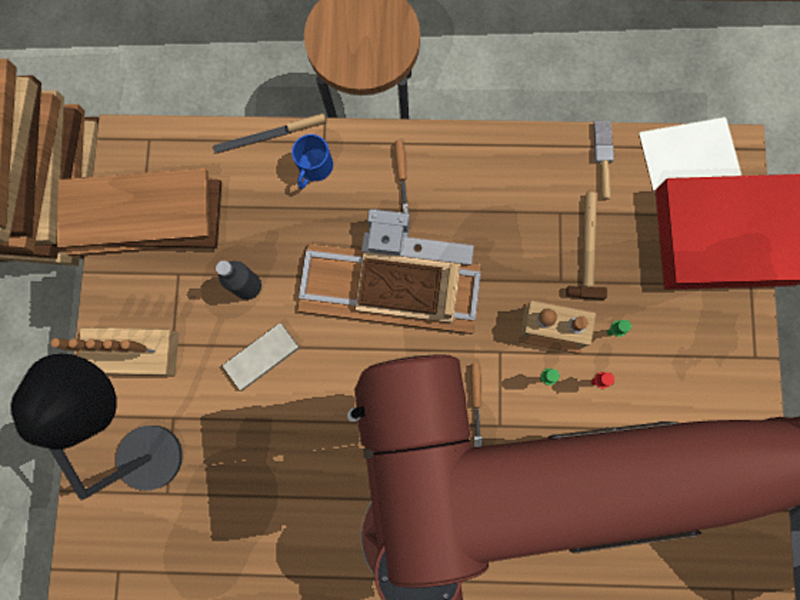

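View pics/s0.png

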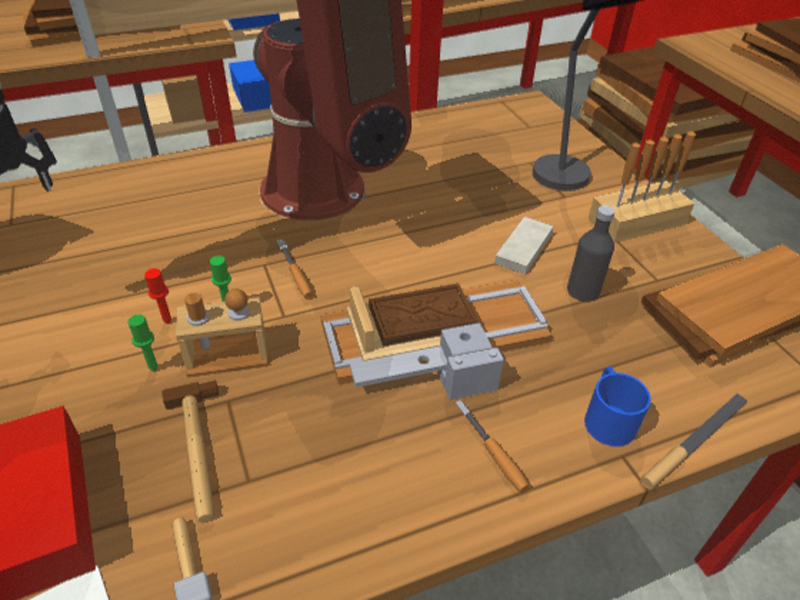

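The top view shows the fixture with its clevis hole at about (385,239), the strip hole still visible at (418,247), the end board on the right at x≈452, and the rack at (560,325). The scene view shows the cylinder-knob pin on the left of the rack and the ball-knob pin on the right. Next I'll enlarge these.

Run:
```python
import cv2,numpy as np
b=cv2.imread("pics/top0.png")
def crop(im,x,y,w,h,s): return cv2.resize(im[y:y+h,x:x+w],None,fx=s,fy=s,interpolation=cv2.INTER_CUBIC)
cv2.imwrite("pics/c1.png",crop(b,205,140,133,100,6))
a=cv2.imread("pics/scene0.png")
top=crop(b,355,195,100,75,4); s1=crop(a,80,170,120,100,4)
o=np.zeros((600,800,3),np.uint8)
o[:300,:400]=top; o[:400-0,400:]=s1[:400,:400]
o[400:,:]=0
s2=crop(a,225,185,175,100,2);o[400:600,400:750]=s2
cv2.imwrite("pics/c2.png",o)
```

```text
(no output)
```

View pics/c1.png

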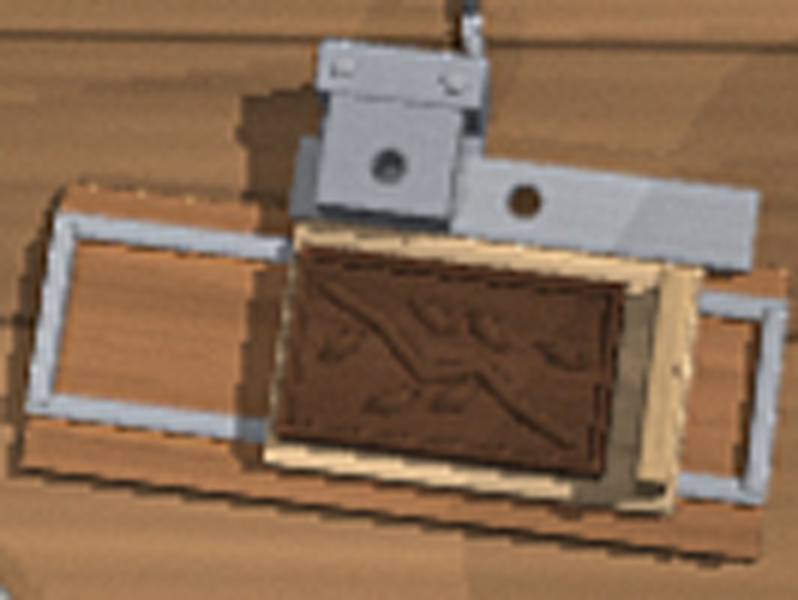

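View pics/c2.png

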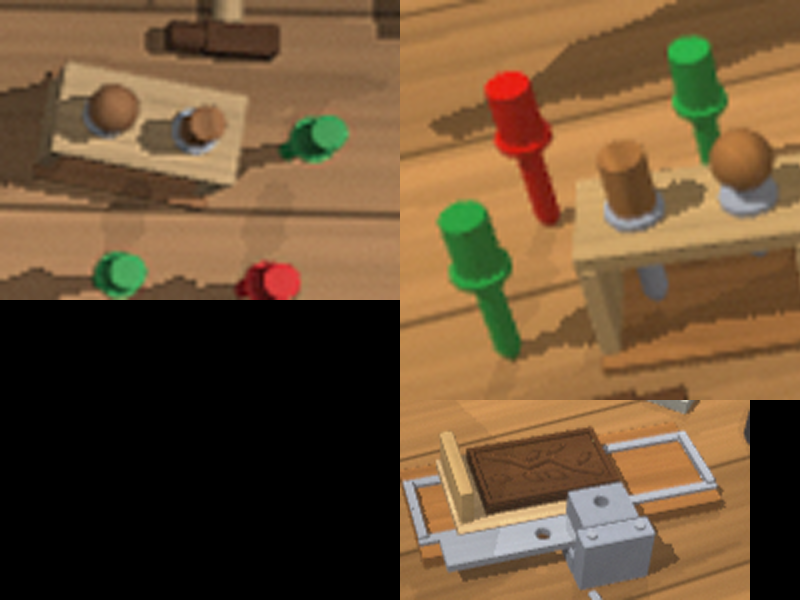

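Crop 1: clevis hole (389,165), strip hole (525,201), and end board top outer edge from (703,270) to (672,513). Crop 2: cylinder knob top (209,122) with a green look-alike 70 mm to its right. In the scene half, the knob top is at (625,152), the clevis hole at (601,501) and the strip hole at (543,533).

```bash
cat > h.py <<'E'
import numpy as np,cv2
from plant import robot
def ray(name,uv,cal=None):
    c=cal or robot.get_calibration(name); f=210/np.tan(np.radians(c["vertical_fov"]/2))
    R=cv2.Rodrigues(np.array(c["rvec"]))[0]; o=-R.T@np.array(c["tvec"])
    d=R.T@np.array([(uv[0]-c["cx"])/f,(uv[1]-c["cy"])/f,1]); return o,d
def atz(name,uv,z,cal=None):
    o,d=ray(name,uv,cal); return o+d*(z-o[2])/d[2]
E
python3 - <<'E'
from h import *
np.set_printoptions(precision=4,suppress=True)
p=lambda x,y,s,ox,oy:((x+.5)/s-.5+ox,(y+.5)/s-.5+oy)
c1=lambda x,y:p(x,y,6,205,140)
t=lambda x,y:p(x,y,4,355,195)
s=lambda x,y:p(x-400,y,4,80,170)
s2=lambda x,y:p(x-400,y-400,2,225,185)
P=lambda n,v:print(n,v)
for n,v,z in [("clevis",c1(389,165),.081),("striphole",c1(525,201),.042),("strip r+x",c1(760,190),.042),("strip r-x",c1(750,270),.042),("board+x",c1(703,270),.098),("board-x",c1(672,513),.098),("railend+x",c1(788,303),.03),("railend-x",c1(763,500),.03),("raill+x",c1(58,215),.03),("knobtop",t(209,122),.143),("collar",t(197,130),.101),("ball",t(114,106),.125),("rk1",t(65,62),.095),("rk2",t(247,97),.095),("rk3",t(52,155),.095),("rk4",t(236,184),.095)]: P(n,atz("top",v,z))
for n,v,z in [("clevis",s2(601,501),.081),("striphole",s2(543,533),.042),("knobtop",s(625,152),.143),("collar",s(634,207),.1)]: P("S "+n,atz("scene",v,z))
E
```

```text
clevis [0.6381 0.0897 0.081 ]
striphole [0.6298 0.0183 0.042 ]
strip r+x [ 0.6382 -0.1079  0.042 ]
strip r-x [ 0.5941 -0.1029  0.042 ]
board+x [ 0.5808 -0.075   0.098 ]
board-x [ 0.454  -0.0607  0.098 ]
railend+x [ 0.579  -0.1243  0.03  ]
railend-x [ 0.4716 -0.1117  0.03  ]
raill+x [0.6202 0.2721 0.03  ]
knobtop [ 0.4531 -0.3246  0.143 ]
collar [ 0.4528 -0.325   0.101 ]
ball [ 0.4663 -0.2582  0.125 ]
rk1 [ 0.5042 -0.2265  0.095 ]
rk2 [ 0.4799 -0.3647  0.095 ]
rk3 [ 0.4322 -0.2162  0.095 ]
rk4 [ 0.413 -0.355  0.095]
S clevis [0.6388 0.0895 0.081 ]
S striphole [0.6304 0.0184 0.042 ]
S knobtop [ 0.4521 -0.3225  0.143 ]
S collar [ 0.4537 -0.3256  0.1   ]
```

```bash
cat >> h.py <<'E'
np.set_printoptions(precision=4,suppress=True)
C=np.array([.6385,.0896]); a=np.radians(-6.3)
ux=np.array([np.cos(a),np.sin(a)]); uy=np.array([-np.sin(a),np.cos(a)])
def F(x,y,z): return [*(C+x*ux+y*uy),z]   # relative to clevis hole
ORI=[180,0,83.7]
def st(m=""):
    o=robot.observe(); print(m,"t%.2f"%o["time"],o["tool_pos"],o["ft_force"],"w%.4f"%o["gripper_width"]); return o
E
python3 - <<'E'
from h import *
robot.set_gripper(0.0); st("closed")
robot.move_pose(F(-.095,-.215,.20),ORI); st()
robot.line_to(F(-.095,-.215,.133),vel=.2); st("pre")
robot.line_to(F(-.095,-.150,.133),vel=.08); st("mid")
robot.line_to(F(-.095,-.127,.133),vel=.06); st("end")
cv2.imwrite("pics/top1.png",robot.grab_frame("top"))
robot.line_to(F(-.095,-.15,.133),vel=.15)
robot.line_to(F(-.095,-.16,.24),vel=.3); st("up")
E
```

```text
closed t0.87 [ 0.2224 -0.5573  0.3039] [ 0.2707 -0.17   -0.0343] w-0.0001
 t2.83 [ 0.5205 -0.1146  0.2002] [-0.1385  0.0069 -0.981 ] w-0.0000
pre t3.32 [ 0.5204 -0.1141  0.1334] [ 0.2113 -0.0278  0.4362] w-0.0000
mid t4.28 [ 0.5274 -0.0489  0.1327] [ 0.0202 -0.3538  0.6727] w0.0000
end t4.82 [ 0.5302 -0.026   0.133 ] [ 0.1208 -0.3535  0.3283] w-0.0000
up t5.67 [ 0.527  -0.0588  0.2412] [ 0.0698  0.1819 -0.6616] w-0.0000
```

Run:
```python
from h import *
O=[180,0,80]; k=[.4528,-.3240]
robot.set_gripper(.06)
robot.move_pose([*k,.26],O); st()
robot.line_to([*k,.180],vel=.15); st("down")
robot.set_gripper(0.0); st("grip")
cv2.imwrite("pics/top2.png",robot.grab_frame("top"))
robot.line_to([*k,.30],vel=.15); st("lift")
robot.move_pose(F(0,0,.31),ORI); st("over")
t=robot.grab_frame("top"); s=robot.grab_frame("scene")
cv2.imwrite("pics/top3.png",t); cv2.imwrite("pics/scene3.png",s)
o=np.zeros((600,800,3),np.uint8)
a=cv2.imread("pics/top1.png")
o[:300,:400]=cv2.resize(a[140:240,205:338],(400,300),interpolation=cv2.INTER_CUBIC)
o[:,400:]=cv2.resize(s[130:310,250:370],(400,600),interpolation=cv2.INTER_CUBIC)
o[300:,:400]=cv2.resize(t[140:240,205:338],(400,300),interpolation=cv2.INTER_CUBIC)
cv2.imwrite("pics/c3.png",o)
```

```text
t7.34 [ 0.4532 -0.3231  0.2599] [0.0448 0.1093 0.074 ] w0.0602
down t8.03 [ 0.4532 -0.3238  0.1808] [ 0.1096 -0.0748  0.2722] w0.0601
grip t8.43 [ 0.4532 -0.3244  0.1813] [-0.7328  1.5416  6.2567] w0.0265
lift t9.43 [ 0.4526 -0.3238  0.2989] [-0.1679  0.2907 -1.6005] w0.0268
over t11.08 [0.6386 0.0884 0.3099] [ 1.2741  0.0163 -1.2437] w0.0266
```

View pics/c3.png

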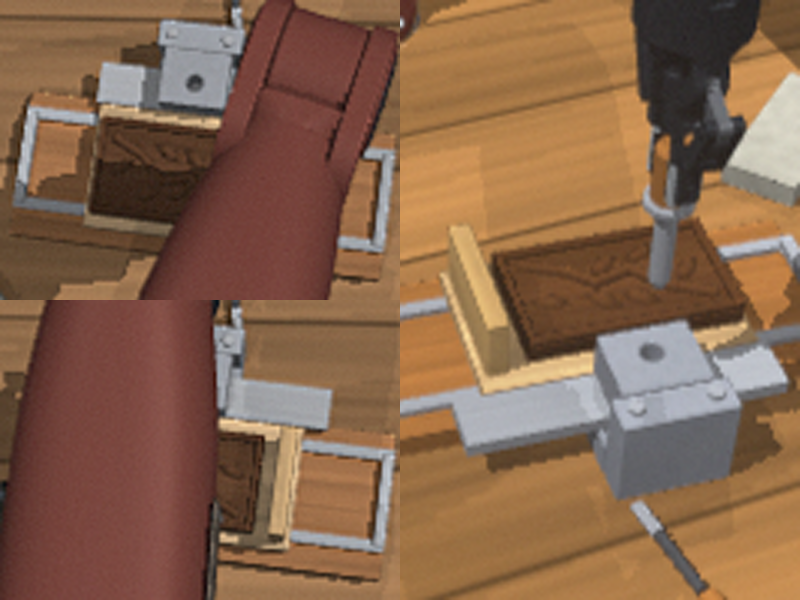

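Sled was moved: the end board's outer edge is now at (300,430) in the lower-left panel. The pin is held over the clevis, with collar (669,203) and tip (660,282) in the scene panel, perhaps with a small tilt. I'll check it against the projection.

Run:
```python
from h import *
st()
c=robot.get_calibration("scene"); f=210/np.tan(np.radians(c["vertical_fov"]/2))
K=np.array([[f,0,c["cx"]],[0,f,c["cy"]],[0,0,1]])
o=robot.observe()["tool_pos"]
for n,z in [("knob",.2507),("collar mid",.2267),("tip",.1487),("hole",.081)]:
    p=cv2.projectPoints(np.array([[o[0],o[1],z]]),c["rvec"],c["tvec"],K,None)[0].ravel(); print(n,p,"crop",400+(p[0]-250)*3.333,(p[1]-130)*3.333)
q=lambda x,y:(250+(x-398.5)/3.3333-.5,130+(y+.5)/3.3333-.5)
print(atz("scene",q(660,281),.1487),atz("scene",q(669,203),.2267))
b=cv2.imread("pics/top3.png")
z=lambda x,y:(205+(x+.5)*133/400-.5,140+(y-300+.5)/3-.5)
B=(atz("top",z(303,429),.098)+atz("top",z(287,549),.098))/2
print("board",B,(B[:2]-C)@uy)
w=robot.grab_frame("wrist"); cv2.imwrite("pics/w3.png",w)
```

```text
t11.18 [0.6386 0.0883 0.31  ] [-0.5541  0.8507 -1.2426] w0.0265
knob [331.8249 181.2758] crop 672.7224939354146 170.90226524202822
collar mid [330.7318 189.6734] crop 669.0789719160423 198.89149163540202
tip [327.4128 215.1698] crop 658.0167171892276 283.8707919727502
hole [324.7915 235.3063] crop 649.2799597167822 350.9858201076425
[0.6353 0.0913 0.1487] [0.6412 0.0868 0.2267]
board [ 0.5232 -0.0174  0.098 ] -0.11897043214094666
```

View pics/w3.png

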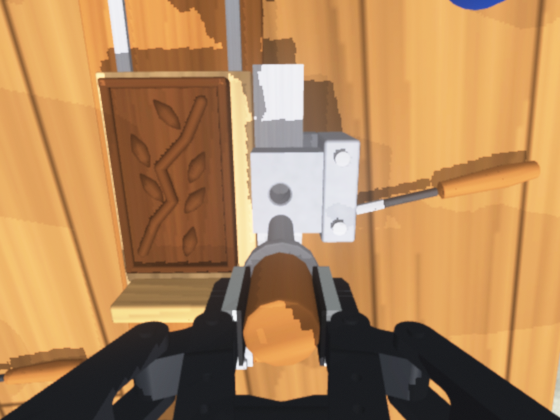

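The wrist picture shows the pin in line with the clevis hole at (280,194), and the pin's projection agrees with a vertical hold to within 3 mm. Lowering under guard now.

Run:
```python
from h import *
print("hole by wrist",atz("wrist",(280,194),.081))
robot.line_to(F(0,0.0012,.252),vel=.15); robot.pause(.1); st("above")
hit=robot.line_to(F(0,0.0012,.201),vel=.05,guard=6); print(hit); st("down")
```

```text
hole by wrist [0.6375 0.0893 0.081 ]
above t11.87 [0.6392 0.0907 0.2537] [-0.9758  0.5273 -0.5469] w0.0267
True
down t12.78 [0.6383 0.0909 0.2032] [-0.8532  0.1575  5.762 ] w0.0265
```

Run:
```python
from h import *
robot.set_gripper(.06)
robot.line_to(F(0,.0012,.275),vel=.2); st("rel")
robot.set_gripper(0.0)
robot.move_pose(F(-.095,-.165,.24),ORI)
robot.line_to(F(-.095,-.150,.133),vel=.2); robot.pause(.1); st("pre")
hit=robot.line_to(F(-.095,-.085,.133),vel=.02,guard=9); o=st("push %s"%hit)
print("tcp fy",(o["tool_pos"][:2]-C)@uy)
robot.line_to(F(-.095,-.150,.133),vel=.1)
robot.line_to(F(-.095,-.165,.24),vel=.3)
s=robot.grab_frame("scene"); cv2.imwrite("pics/scene4.png",s)
cv2.imwrite("pics/c4.png",cv2.resize(s[140:290,220:400],(720,600),interpolation=cv2.INTER_CUBIC)); st()
```

```text
rel t13.71 [0.6389 0.0908 0.2754] [-0.2457 -0.7935 -0.2854] w0.0604
pre t15.90 [ 0.5288 -0.0493  0.1349] [0.6415 0.2421 1.1591] w-0.0001
push True t18.02 [ 0.5325 -0.0029  0.1329] [-0.2746 -1.4353  0.852 ] w-0.0002
tcp fy -0.10359507171431619
 t19.18 [ 0.5259 -0.0635  0.2397] [-0.3735  0.6013  0.6192] w0.0002
```

View pics/c4.png

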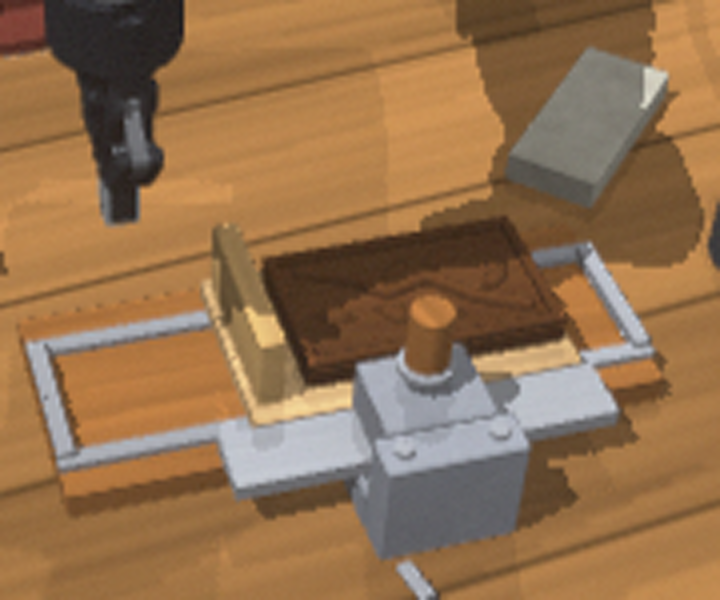

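The push was blocked where expected. The pin has dropped and its collar is just above the bracket at (425,370). Now I press it home.

Run:
```python
from h import *
robot.move_pose(F(0,0,.27),ORI)
robot.line_to(F(0,0,.228),vel=.15); robot.pause(.15); st("above")
hit=robot.line_to(F(0,0,.195),vel=.02,guard=32); st("press %s"%hit)
robot.line_to(F(0,0,.27),vel=.2)
robot.move_pose(F(-.095,-.165,.27),ORI); st()
s=robot.grab_frame("scene"); cv2.imwrite("pics/scene5.png",s)
cv2.imwrite("pics/c5.png",cv2.resize(s[140:290,220:400],(720,600),interpolation=cv2.INTER_CUBIC))
```

```text
above t20.56 [0.6389 0.0892 0.2296] [0.4718 0.4903 0.294 ] w-0.0002
press True t21.93 [0.6396 0.0895 0.2018] [-1.2169 -0.3029  6.6264] w0.0004
 t23.21 [ 0.5263 -0.0635  0.2696] [-0.035   0.0339  0.0005] w-0.0002
```

View pics/c5.png

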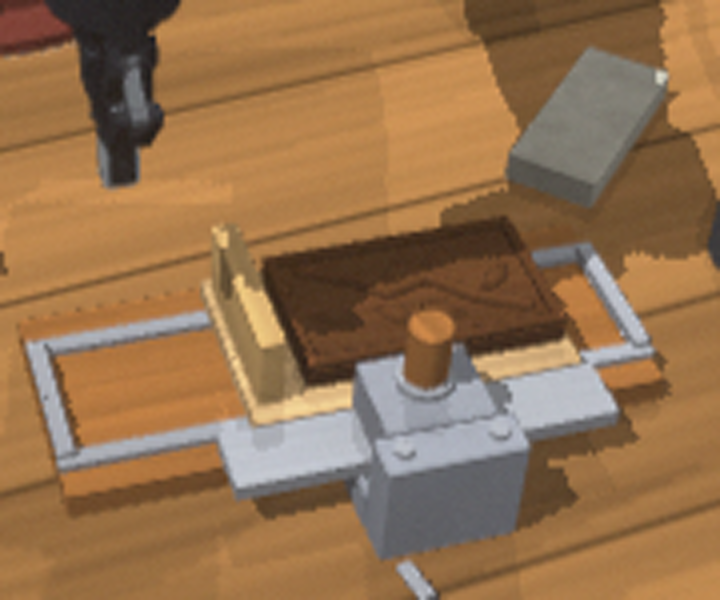

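Run:
```python
from plant import robot
robot.job_done()
```

```text
the job is handed in; nothing more can be done
```

The sled is locked in place: the cylindrical-knob pin goes through bracket and strip and is pressed home. I let go of it and handed the job in at about 23 s of the allowed 64.

**What I did**
1. Pushed the sled until the strip's hole was about 18 mm short of the clevis.
2. Stood the pin in the upper jaw. It touched the strip at a tool height of 0.203 m, where expected.
3. Pushed the sled on slowly until the pin dropped into the strip's hole and blocked it.
4. Pressed the pin past the spring catch. The 32 N guard stopped the press at a tool height of 0.2018 m; 0.202 m means home.

**Last checks**
- **Pin:** the final picture shows the collar on the bracket's top face, with the gripper clear.
- **Position estimates:** they agreed to within about 3 mm, and no check failed.
- **Not checked at the end:** I did not look again at the rack, mallet and flask. The arm only came near the rack, to take the pin. The sharpening stone looked unmoved between the last two pictures.

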